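# Crank the well plate under the inspection lens

### The job

On the white inspection station, swing the crank's folded ball-ended handle up until it stands upright, then use it to turn the crank clockwise (seen from above) as far as it goes, which drives the plate carriage under the lens. Then fold the handle fully down along the crank arm again and let go.

Things in the scene. Friction and masses are not known exactly. Their poses are not given: they have to be found in the camera images.
- crank_axis (a point): Point on the vertical crank axis, 125 mm above the bench, over the middle of the station's white housing (150 x 150 mm, 70 mm high). z up; x, y along the housing's sides. A track runs 375 mm along -y with a black carriage and six-well plate (top 61 mm) and, 270 mm from the axis, a lens tower 225 mm high. The smaller white box with a round steel wheel and fixed stub knob is another device.
- handle_hinge (a point): Centre of the fold hinge at the outer end of the flat steel crank arm, 85 mm from the crank axis, 125 mm above the bench; goes round with the crank. x points outward from the axis, y along the hinge line, z up. The arm runs from axis to hinge, 14 mm wide, its top 102 mm above the bench (104 at the hub). Two cheeks at the hinge: 26 mm over both, up to 133 mm.
- handle (a joint): Fold angle, rad: 0 (stop) = level over the arm, pointing from hinge in to crank axis; 1.57 (stop) = upright. Steel rod 12 mm thick, black ball 27 mm in diameter at its free end, centre 60 mm from the hinge; folded, the ball is 7 mm clear of arm and hub. Pinched lightly (about 8 N) from above, fingers either side of the arm, the ball pivots in the grip. Light hinge (0.03 N m), stays where left.
- crank (a joint): Crank angle, rad, growing clockwise from above; starts between 0 and 0.3; 1.5 = end stop, plate under the lens. At 0 the arm points 135 degrees anticlockwise (from above) of crank_axis's x. Friction about 0.2 N m: stays where left. The carriage moves 50 mm per rad away from the crank.

How it is judged:
On the way, in this order (a step that is already met when the one before it is completed fails the run):
1. the handle is swung out: raised to at least 70 degrees, with the crank still well short of its stop (value of joint handle above 1.22 rad and value of joint crank below 1 rad), for 0.2 s.
2. with the handle still out (60 degrees or more), the crank is turned to within 10 degrees of its stop (value of joint crank above 1.325 rad and value of joint handle above 1.05 rad), for 0.2 s.
At the end, for the whole second after the job is handed in: The crank is within 10 degrees of its clockwise stop (joint above 1.325 rad), the handle is folded down to within 11 degrees of level (below 0.2 rad), and both are at rest (value of joint crank above 1.325 rad and value of joint handle below 0.2 rad and velocity of joint crank between -0.05 and 0.05 rad/s and velocity of joint handle between -0.05 and 0.05 rad/s); the robot touches nothing.
It also fails if it takes over 43 s, if anything falls off the work surface, if the arm or the gripper's body presses on something with over 40 N, if the wrist force passes 120 N, or if a joint passes its speed limit or range.

### The arm

A 6-joint arm with a two-finger parallel gripper is mounted at the origin on the work surface. World frame = base frame: x ahead of the robot, y to its left, z up, the work surface at z = 0. Lengths are in m, angles in rad, forces in N, time in s.
With the tool pointing down it reaches from about 0.275 to 0.85 m from the base axis. Payload 5.2 kg.
Tool frame: the origin (TCP) lies at the very end of the fingers, on their centre line; the grasp point (between the pads) lies robot.grasp_offset behind it (robot.grasp_offset is the distance from the TCP to the grasp point, in m); y points along the fingers, x is the direction in which the jaws open and shut, and the axes are right-handed (so a half turn about y gives the same grasp; the last joint's range is limited). The gripper opens to 85 mm and grips with 20 to 120 N. Pads are 22 mm wide; open, the fingers measure 114 mm over their backs; the gripper's body (76 mm by 85 mm) begins 54 mm behind the grasp point. The pads swing forward as they close: fully open they stand 13 mm farther back than shut.
Start: joints at [-1.34, 0.259, 1.535, -0, 1.348, -0.203], TCP at [0.231, -0.499, 0.197] pointing down, gripper open.
Joint ranges: [-3.14, 3.14], [-0.91, 2.08], [0.19, 2.58], [-1.22, 4.36], [0.22, 2.71], [-3.12, 3.12]. Speed limits (rad/s): [2.57, 2.57, 3.14, 3.14, 3.14, 3.14].

### API

Orientations are given as a rotation vector (axis times angle).
In Python, from bench import robot, snapshot, calibration, sign_off gives the robot as it stands. The module is installed in compiled form; this text tells all that it offers.
- The arm moves only by the shell command python3 -m crank 'ROWS' [FORCE]. ROWS is JSON, a list of rows, each a list of 5 numbers: the shift along the tool's x, y, z in units of 40 mm (1.0 is 40 mm), then the turn about the tool's y in units of 6 degrees (1.0 is 6 degrees), then the opening, from 0 (shut) to 1 (fully open). In form: [[x, y, z, turn, jaw], ...]. A call has 1 to 12 rows; each row shifts and turns the commanded pose from where the row before left it, along the tool's axes as they then stand; what a row does not reach is not made up. A row lasts 1/12 s, in which the tool goes at most 41.7 mm and 7.16 degrees, less where a joint would pass 70% of its speed; a pose out of reach is approached as far as the arm can. A call is refused whole if a number of a shift passes 1 or a number of a turn 1, either way. A call with a gripper value outside its range is refused whole. The fingers move at their own pace and stop on an object; FORCE is the grip in N (left out, the last holds). Time passes only in rows, so rows that do not move let the fingers close. It gives the time, the measured TCP pose, the force and the opening at its end, in the units of the state.
- robot.state(): the state, without advancing time (a new reading comes with each control period).
- snapshot(name): name is "scene" or "top" or "wrist"; returns (picture, depth): 400x640x3 uint8, red, green, blue; 400x640 float32, m along the optical axis (not along the pixel's ray), 0 where there is no reading.
- calibration(name): a dict with "K" (3x3 intrinsics, pixels), "xyz" and "rotation" of the camera in the world; the wrist camera has in their place "tool_from_camera" (4x4, takes a point from camera to tool coordinates, whose origin is the TCP and whose axes are the tool frame's). Camera axes: x right, y down, z forward; pixel columns grow to the right and rows downward; lengths in m; the calibration is good to about 2 mm. The wrist camera is an equidistant fisheye: a pixel r from the principal point sees the ray r / f radians off the axis. A picture is of the moment at which its call begins: read the wrist's pose just before it. calibration takes no time and is no camera call.
- sign_off(): hands the job in, once; it reports no verdict.
The state is a dict: "clock": time; "joint_pos": joint angles; "joint_velocities": joint speeds; "effort": joint torques, N m; "position": TCP position; "orientation": TCP orientation; "ft_force": force on the tool from outside, world axes, zero at the start; "ft_torque": the same for the moment, N m; "opening": finger opening in m.
Only numpy, scipy, OpenCV 4.12 (cv2) and the standard library are available. Lean on these libraries where they do the work, as an engineer would, in place of code of your own. Each camera call takes 0.05 s, during which the arm holds its last target.

## Working session

There is one attempt and no reset: what is moved stays moved. The work goes in short steps, Python scripts to look and compute and a shell command to move; the robot and the scene stay as the last step left them, time stands still between calls to the robot, and variables do not carry over. Pictures are saved under pics/ and viewed, and the job is handed in when it is done.

```bash
mkdir -p pics; python3 - <<'E'
from bench import robot,snapshot,calibration
import cv2,numpy as np
np.set_printoptions(precision=4,suppress=True)
print(robot.state(), robot.grasp_offset)
for n in ["scene","top","wrist"]:
    c=calibration(n); print(n,c)
    if n!="wrist":
        p,d=snapshot(n); cv2.imwrite(f"pics/{n}0.png",p[:,:,::-1]); np.save(f"pics/{n}0.npy",d)
E
```

```text
{'clock': 0.0, 'joint_pos': array([-1.3398,  0.2593,  1.5361,  0.    ,  1.348 , -0.2028]), 'joint_velocities': array([-0.0011, -0.0008,  0.0008, -0.0003, -0.0004,  0.0007]), 'effort': array([  0.001 , -44.6015, -29.0566,   0.    ,   0.0118,   0.    ]), 'position': array([ 0.2311, -0.4984,  0.1958]), 'orientation': array([-1.3824,  0.8849, -0.8827]), 'ft_force': array([-0.1675, -0.0759, -0.5618]), 'ft_torque': array([-0.0236, -0.0028,  0.0335]), 'opening': 0.08544894542309649} 0.0187
scene {'K': array([[367.1004,   0.    , 322.1008],
       [  0.    , 367.1004, 199.3712],
       [  0.    ,   0.    ,   1.    ]]), 'xyz': array([ 0.9737, -0.1935,  0.4445]), 'rotation': array([-1.9593, -0.9631,  0.5484])}
top {'K': array([[453.0683,   0.    , 324.8354],
       [  0.    , 453.0683, 194.4794],
       [  0.    ,   0.    ,   1.    ]]), 'xyz': array([0.4989, 0.1178, 0.7587]), 'rotation': array([-2.2461,  2.1806, -0.0847])}
wrist {'K': array([[309.7069,   0.    , 320.0493],
       [  0.    , 309.7069, 194.5824],
       [  0.    ,   0.    ,   1.    ]]), 'tool_from_camera': array([[ 1.    , -0.001 ,  0.0002,  0.0005],
       [-0.0005, -0.2789,  0.9603, -0.1765],
       [-0.0009, -0.9603, -0.2789,  0.0712],
       [ 0.    ,  0.    ,  0.    ,  1.    ]])}
```

View pics/scene0.png

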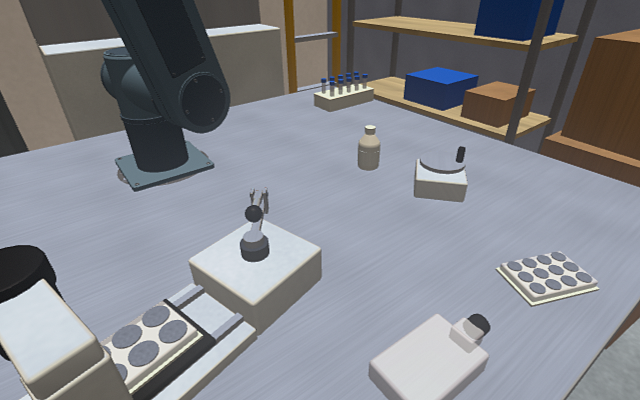

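View pics/top0.png

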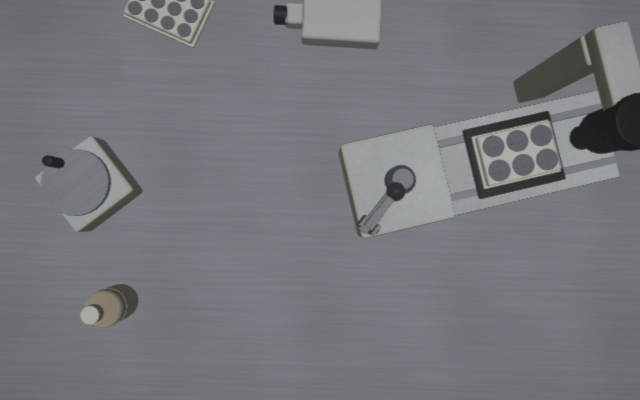

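The scene view shows the station with hub (255,245) and ball (254,213). In the top view the housing is centred near (398,182), with the ball at (397,191), the hinge cheeks at (369,227) and the track running to the right. Next I measure these.

```bash
cat > h.py <<'E'
import numpy as np,cv2
from scipy.spatial.transform import Rotation as R
from bench import robot,snapshot,calibration
np.set_printoptions(precision=4,suppress=True)
def ray(n,uv):
    c=calibration(n); Rm=R.from_rotvec(c['rotation']).as_matrix()
    v=Rm@np.linalg.inv(c['K'])@np.array([uv[0],uv[1],1.]); return c['xyz'],v
def onz(n,uv,z):
    o,v=ray(n,uv); return o+v*(z-o[2])/v[2]
def tri(a,b):
    o1,v1=a;o2,v2=b
    A=np.stack([v1,-v2],1); s=np.linalg.lstsq(A,o2-o1,rcond=None)[0]
    p,q=o1+v1*s[0],o2+v2*s[1]; return (p+q)/2,np.linalg.norm(p-q)
E
python3 - <<'E'
from h import *
im=cv2.imread('pics/top0.png'); d=np.load('pics/top0.npy')
c=calibration('top'); Rm=R.from_rotvec(c['rotation']).as_matrix()
v,u=np.mgrid[0:400,0:640]
P=np.stack([(u-c['K'][0,2])/c['K'][0,0]*d,(v-c['K'][1,2])/c['K'][0,0]*d,d],-1)@Rm.T+c['xyz']
z=P[...,2]
# housing by height
win=(u>335)&(u<460)&(v>115)&(v<245)
m=(win&(z>.062)&(z<.078)).astype(np.uint8)
n,l,st,ce=cv2.connectedComponentsWithStats(m); print(st[1:][st[1:,4]>100])
k=1+np.argmax(st[1:,4])
pts=P[l==k][:,:2].astype(np.float32)
r=cv2.minAreaRect(pts); print(r, z[l==k].mean())
m2=win&(z>.085); 
g=cv2.cvtColor(im,cv2.COLOR_BGR2GRAY)
for name,mm in [('dark ball',m2&(g<50)),('high',m2&(z>.12)),('all',m2)]:
    print(name,mm.sum(),u[mm].mean(),v[mm].mean(),P[mm].mean(0),P[mm].max(0))
cv2.imwrite('pics/crop.png',cv2.resize(im[110:250,335:475],None,fx=4,fy=4,interpolation=cv2.INTER_CUBIC))
s=cv2.imread('pics/scene0.png'); cv2.imwrite('pics/crops.png',cv2.resize(s[170:290,190:330],None,fx=4,fy=4,interpolation=cv2.INTER_CUBIC))
E
```

```text
[[ 340  125  115  114 7795]]
((0.5557073354721069, -0.014740943908691406), (0.14999118447303772, 0.15040872991085052), 14.712252616882324) 0.06876500466884189
dark ball 164 394.9512195121951 190.47560975609755 [0.5356 0.0024 0.1395] [0.5464 0.1178 0.7587]
high 826 383.99394673123487 204.11259079903147 [0.5116 0.0261 0.1857] [0.5483 0.1178 0.7587]
all 1527 388.4806810740013 196.01702685003275 [0.5265 0.0126 0.1456] [0.5771 0.1178 0.7587]
```

View pics/crop.png

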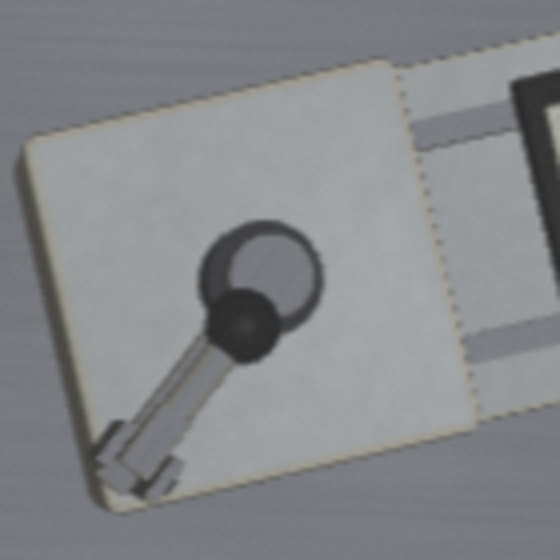

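View pics/crops.png

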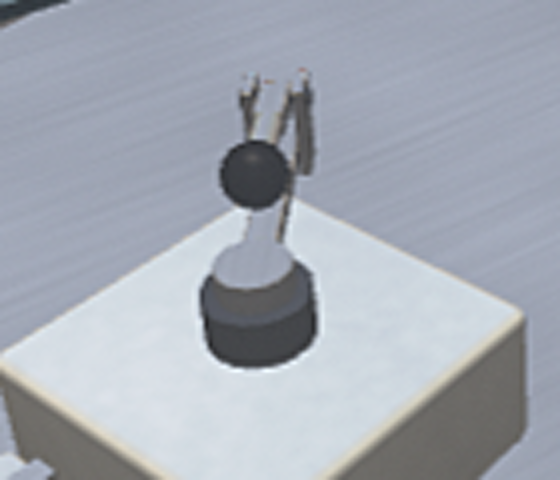

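The crops show the ball at (396,191) in top and (253.5,213.5) in scene. In the top crop the cheeks sit either side of about (140,462), which is full-image (370,225).

```bash
python3 - <<'E'
from h import *
s=np.array
bt=(395.75,191.25); bs=(253.5,213.5)
b,e=tri(ray('top',bt),ray('scene',bs)); print('ball tri',b,e,'top@.125',onz('top',bt,.125),'scene',onz('scene',bs,.125))
hi=onz('top',(370,225.5),.131); print('hinge',hi)
ax=s([.5557,-.0147]); 
print('d ball',np.linalg.norm(b[:2]-ax),'hinge',np.linalg.norm(hi[:2]-ax))
# track dir
cor=[onz('top',(p[0]/4+335,p[1]/4+110),.07)[:2] for p in [(22,140),(390,62),(478,428),(115,512)]]
print(s(cor),'centre',np.mean(cor,0))
y=-(cor[1]-cor[0]+cor[2]-cor[3]); yaw=np.degrees(np.arctan2(y[1],y[0]))-90
a=hi[:2]-b[:2]; az=np.degrees(np.arctan2(a[1],a[0]))
a2=hi[:2]-np.mean(cor,0); az2=np.degrees(np.arctan2(a2[1],a2[0]))
print('yaw x axis',yaw,'arm az',az,az2,'crank',yaw+135-az,yaw+135-az2)
st=robot.state(); print(R.from_rotvec(st['orientation']).as_matrix())
E
```

```text
ball tri [0.5359 0.0002 0.1274] 0.002566597501105928 top@.125 [ 0.5354 -0.0014  0.125 ] scene [0.5334 0.0027 0.125 ]
hinge [0.4864 0.0346 0.131 ]
d ball 0.024790596727783807 hinge 0.0850599196445222
[[ 0.6069  0.0749]
 [ 0.642  -0.0665]
 [ 0.5019 -0.1031]
 [ 0.466   0.0356]] centre [ 0.5542 -0.0148]
yaw x axis 14.218000909852933 arm az 145.19605660897267 143.9105204084203 crank 4.021944300880278 5.30748050143265
[[ 0.4204 -0.0004  0.9074]
 [-0.9074  0.0016  0.4204]
 [-0.0016 -1.      0.0003]]
```

Measurements agree with the given sizes: the ball is 24.8 mm from the axis (expected 25) and the hinge 85.1 mm (expected 85). The crank is at about 0.08 rad and the arm azimuth about 144.5°. Now moving over the ball.

```bash
python3 -m crank '[[-0.25,0,0.37,0,1],[-0.5,0,0.75,0,1],[-0.5,0,0.75,0,1],[-0.5,0,0.75,0,1],[-0.5,0,0.75,0,1],[-0.5,0,0.75,0,1],[-0.5,0,0.75,0,1],[-0.5,0,0.75,0,1],[-0.5,0,0.75,0,1],[-0.5,0,0.75,0,1],[-0.5,0,0.75,0,1],[-0.5,0,0.75,0,1]]' 20
```

```text
clock: 1.1
position: [0.4475, -0.1428, 0.1965]
orientation: [-1.384, 0.884, -0.884]
ft_force: [0.9, -0.2, -0.9]
opening: 0.0855
```

```bash
python3 -m crank '[[0,0,0,-1,1],[0,0,0,-1,1],[0,0,0,-1,1],[0,0,0,-1,1],[0,0,0,-1,1],[0,0,0,-1,1],[0,0,0,-1,1],[0,0,0,-1,1],[0,0,0,-1,1],[0,0,0,-1,1],[0,0,0,-1,1],[0,0,0,-1,1]]' && python3 -m crank '[[0,0,0,-1,1],[0,0,0,-1,1],[0,0,0,-1,1],[0,0,0,-1,1],[0,0,0,-1,1],[0,0,0,-1,1],[0,0,0,-1,1],[0,0,0,-0.95,1],[0,0,0,0,1]]'
cat >> h.py <<'E'
def to(target,tz=None,az=None):
    st=robot.state(); M=R.from_rotvec(st['orientation']).as_matrix()
    d=np.array(target)-st['position']
    a=np.degrees(np.arctan2(M[1,2],M[0,2]))
    print('pos',st['position'],'tool z az',a,'tilt y',M[:,1],'units',M.T@d/.04, 'q',st['joint_pos'])
E
python3 -c "
from h import *
to([.5347,0,.108])"
```

```text
clock: 2.1
position: [0.4469, -0.1444, 0.1963]
orientation: [-1.568, -0.098, 0.099]
ft_force: [0.5, -0.3, 0.5]
opening: 0.0854
clock: 2.85
position: [0.4469, -0.1444, 0.1964]
orientation: [-1.438, -0.745, 0.746]
ft_force: [-0.5, -0.3, 0.5]
opening: 0.0851
pos [ 0.4469 -0.1444  0.1964] tool z az 144.77349764574066 tilt y [-0.0006  0.0007 -1.    ] units [4.2154 2.2099 0.2882] q [-0.551   0.1135  1.7167  0.0003  1.3123 -1.507 ]
```

```bash
python3 -m crank '[[0.7,0,0.05,0,1],[0.7,0,0.05,0,1],[0.7,0,0.05,0,1],[0.7,0.1,0.05,0,1],[0.7,0.1,0.05,0,1],[0.7,0.2,0.04,0,1],[0,0,0,0,1],[0,0,0,0,1]]'
python3 - <<'E'
from h import *
to([.5347,0,.108])
for n in ['wrist','top']:
    p,d=snapshot(n); cv2.imwrite(f'pics/{n}1.png',p[:,:,::-1])
E
```

```text
clock: 3.52
position: [0.5348, -0.0001, 0.1797]
orientation: [-1.439, -0.742, 0.744]
ft_force: [0.0, 0.4, -0.5]
opening: 0.0851
pos [ 0.5348 -0.0001  0.1797] tool z az 144.5810253816191 tilt y [-0.002   0.0004 -1.    ] units [0.0018 1.7935 0.0013] q [-0.2089  0.2449  1.5956 -0.      1.3031 -1.1615]
```

View pics/wrist1.png

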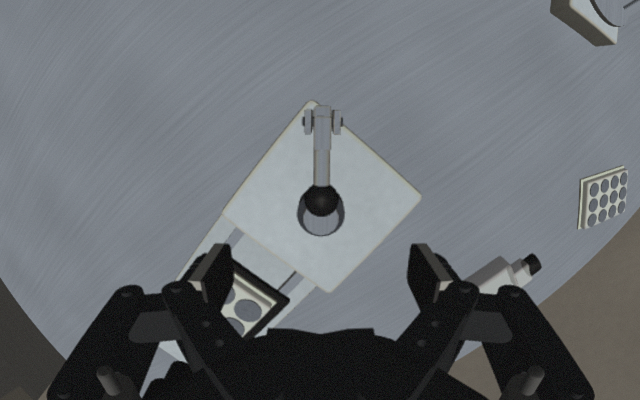

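The wrist view shows the ball at (320.5,201), the hinge at (323,122) and the hub at about (321,213). The arm is vertical in the image, so the jaws lie across it. Checking the ball position from this view.

```bash
cat >> h.py <<'E'
def wr(uv,z):
    c=calibration('wrist'); st=robot.state(); M=R.from_rotvec(st['orientation']).as_matrix()
    x=uv[0]-c['K'][0,2]; y=uv[1]-c['K'][1,2]; r=np.hypot(x,y); t=r/c['K'][0,0]
    v=np.array([x/r*np.sin(t),y/r*np.sin(t),np.cos(t)]); T=c['tool_from_camera']
    o=st['position']+M@T[:3,3]; v=M@T[:3,:3]@v
    return o+v*(z-o[2])/v[2]
E
python3 - <<'E'
from h import *
im=cv2.imread('pics/wrist1.png'); g=cv2.cvtColor(im,cv2.COLOR_BGR2GRAY)
m=(g<60).astype(np.uint8); m[:180]=0;m[217:]=0;m[:,:300]=0;m[:,342:]=0
ys,xs=np.nonzero(g[180:222,295:347]<45)
(cx,cy),r=cv2.minEnclosingCircle(np.stack([xs+295,ys+180],1).astype(np.float32)); print(cx,cy,r)
print(wr((320.5,201),.125),wr((cx,cy),.125)); print('hinge',wr((323,122),.131))
E
```

```text
320.5 201.0 20.500099182128906
[ 0.5369 -0.0031  0.125 ] [ 0.5369 -0.0031  0.125 ]
hinge [0.4878 0.0343 0.131 ]
```

```bash
python3 -m crank '[[0,0.3,-0.03,0,1],[0,0.5,0,0,1],[0,0.5,0,0,1],[0,0.4,0,0,1],[0,0.08,0,0,1],[0,0,0,0,0.6],[0,0,0,0,0.4],[0,0,0,0,0.3],[0,0,0,0,0.28],[0,0,0,0,0.28],[0,0,0,0,0.28],[0,0,0,0,0.28]]' 20
python3 - <<'E'
from h import *
print(robot.state()['ft_force'])
to([.5347,0,.108])
for n in ['wrist']:
    p,d=snapshot(n); cv2.imwrite(f'pics/{n}2.png',p[:,:,::-1])
E
```

```text
clock: 4.62
position: [0.5366, -0.0025, 0.1098]
orientation: [-1.441, -0.743, 0.742]
ft_force: [-0.6, -0.0, 0.4]
opening: 0.0238
[-0.5754 -0.0037  0.3948]
pos [ 0.5366 -0.0025  0.1098] tool z az 144.55963775093772 tilt y [ 0.0007 -0.0002 -1.    ] units [0.0248 0.0453 0.0745] q [-0.2127  0.3091  1.6911 -0.      1.1407 -1.1649]
```

View pics/wrist2.png

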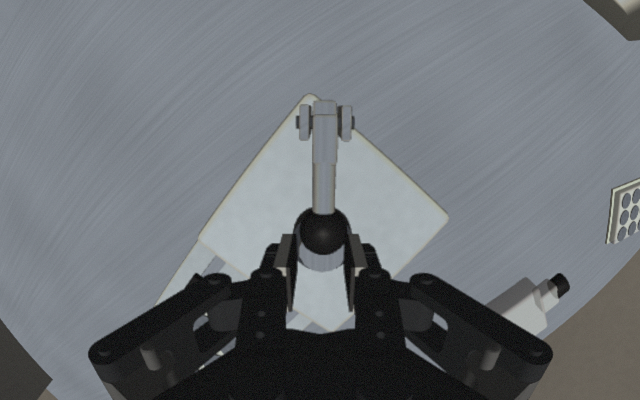

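```bash
cat >> h.py <<'E'
def proj(t):
    c=calibration('wrist');T=np.linalg.inv(c['tool_from_camera']); p=T[:3,:3]@np.array(t)+T[:3,3]
    th=np.arccos(p[2]/np.linalg.norm(p)); q=np.hypot(p[0],p[1]); f=c['K'][0,0]
    return np.array([c['K'][0,2]+f*th*p[0]/q,c['K'][1,2]+f*th*p[1]/q])
def wproj(w):
    st=robot.state(); M=R.from_rotvec(st['orientation']).as_matrix(); return proj(M.T@(np.array(w)-st['position']))
E
python3 - <<'E'
from h import *
print('tcp',proj([0,0,0]),'grasp',proj([0,-.0187,0]),'pad L edges',proj([-.012,0,.011]),proj([-.012,0,-.011]),proj([-.012,-.035,.011]))
print('ball wr',wr((322,231),.125),wr((322,231),.120), 'hub',wr((321,268),.104))
im=cv2.imread('pics/wrist2.png'); cv2.imwrite('pics/wrist2c.png',cv2.resize(im[90:330,250:400],None,fx=2.5,fy=2.5,interpolation=cv2.INTER_CUBIC))
p,d=snapshot('scene'); cv2.imwrite('pics/scene2.png',p[:,:,::-1]); cv2.imwrite('pics/scene2c.png',cv2.resize(p[130:290,190:330,::-1],None,fx=3.5,fy=3.5,interpolation=cv2.INTER_CUBIC))
E
```

```text
tcp [320.1048 224.1983] grasp [320.1043 236.5995] pad L edges [300.1523 207.1873] [300.9472 240.4505] [295.8596 229.6405]
ball wr [ 0.5355 -0.0005  0.125 ] [ 0.5373 -0.0017  0.12  ] hub [ 0.5646 -0.0218  0.104 ]
```

View pics/wrist2c.png

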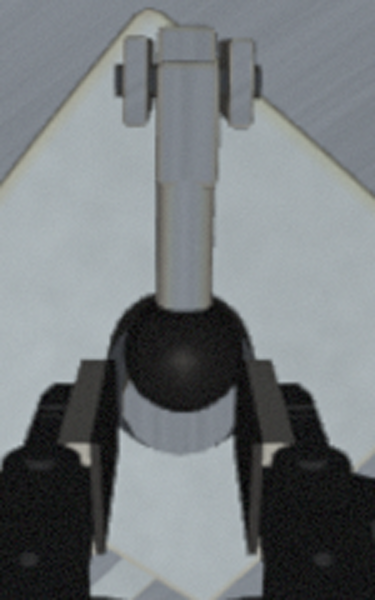

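View pics/scene2c.png

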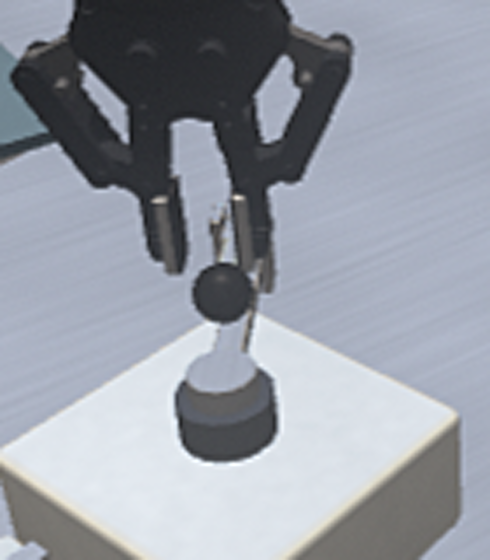

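The pictures disagree with the grasp I intended. In scene2c the pad tips, at (175,272) and (250,285), end at or above the level of the ball at (222,292), and the opening reads 23.8 mm, less than the ball's 27 mm. I'll measure the tips from depth.

```bash
python3 - <<'E'
from h import *
st=robot.state(); M=R.from_rotvec(st['orientation']).as_matrix()
p,d=snapshot('scene'); c=calibration('scene'); Rm=R.from_rotvec(c['rotation']).as_matrix()
v,u=np.mgrid[0:400,0:640]
P=np.stack([(u-c['K'][0,2])/c['K'][0,0]*d,(v-c['K'][1,2])/c['K'][0,0]*d,d],-1)@Rm.T+c['xyz']
T=(P-st['position'])@M
for q in [(158,205),(165,240),(172,265),(178,272),(238,205),(245,240),(250,265),(268,285),(222,292),(222,275)]:
    uu,vv=int(190+q[0]/3.5),int(130+q[1]/3.5); print(q,'world',P[vv,uu],'tool',T[vv,uu]*1000)
p,d=snapshot('wrist'); c=calibration('wrist'); f=c['K'][0,0]
x=u-c['K'][0,2];y=v-c['K'][1,2];r=np.hypot(x,y)+1e-9;t=r/f
Q=np.stack([np.tan(t)*x/r*d,np.tan(t)*y/r*d,d],-1); Q=Q@c['tool_from_camera'][:3,:3].T+c['tool_from_camera'][:3,3]
for q in [(90,375),(75,440),(103,400),(100,500),(262,375),(280,440),(183,360),(183,330),(183,390),(185,250),(185,430),(185,50)]:
    uu,vv=int(250+q[0]/2.5),int(90+q[1]/2.5); print(q,'tool',Q[vv,uu]*1000,'world',st['position']+M@Q[vv,uu])
print(st['opening'])
E
```

```text
(158, 205) world [ 0.5355 -0.0211  0.1804] tool [-15.716  -70.8129 -10.0941]
(165, 240) world [ 0.536  -0.0207  0.1636] tool [-15.1109 -54.0508 -10.2785]
(172, 265) world [ 0.5373 -0.0199  0.1518] tool [-13.6838 -42.2544 -10.8847]
(178, 272) world [ 0.5377 -0.019   0.1481] tool [-12.7383 -38.5621 -10.6695]
(238, 205) world [0.555  0.0053 0.1797] tool [ 17.0933 -70.1551 -10.728 ]
(245, 240) world [0.554  0.007  0.1616] tool [ 17.8832 -52.0792  -8.8362]
(250, 265) world [0.557  0.0058 0.1514] tool [ 18.6501 -41.8755 -11.963 ]
(268, 285) world [0.5003 0.0408 0.0962] tool [14.3148 13.3025 54.4525]
(222, 292) world [ 0.5464 -0.0037  0.1356] tool [  4.7526 -26.0422  -8.896 ]
(222, 275) world [0.5403 0.0001 0.1398] tool [  4.3149 -30.2888  -1.7036]
(90, 375) tool [-15.9639 -44.7508   9.7725] world [ 0.5192 -0.0098  0.1543]
(75, 440) tool [-15.5622 -71.5003  10.8281] world [ 0.5185 -0.0088  0.1811]
(103, 400) tool [-12.6574 -55.6027   9.9626] world [ 0.5209 -0.007   0.1652]
(100, 500) tool [-12.1258 -71.6585  -0.2792] world [ 0.5296 -0.0125  0.1812]
(262, 375) tool [ 15.7872 -45.5387  10.1104] world [0.5373 0.0163 0.1551]
(280, 440) tool [ 16.4292 -70.5742  10.2624] world [0.5375 0.0169 0.1801]
(183, 360) tool [  1.5038 -29.1496   6.1261] world [0.5323 0.0023 0.1387]
(183, 330) tool [  1.5052 -27.3077  12.09  ] world [0.5274 0.0058 0.1369]
(183, 390) tool [  1.5186 -29.5242  -0.6045] world [ 0.5378 -0.0016  0.1391]
(185, 250) tool [  2.042  -21.6894  27.675 ] world [0.515  0.0153 0.1312]
(185, 430) tool [  2.5844   6.8091 -30.1018] world [ 0.5624 -0.0178  0.1028]
(185, 50) tool [ 2.3451  7.7885 68.4001] world [0.482  0.0391 0.1018]
0.02399526804273956
```

Depth puts the physical pad tips at z≈0.148, about 38 mm behind the reported TCP, while the ball top is at 0.139 as it should be. The heights fit the given sizes in both cameras, so I trust the pictures. I'll open, go down about 39 mm more, and watch the force.

```bash
python3 -m crank '[[0,0,0,0,0.7],[0.04,0,0.05,0,0.7],[0,0,0,0,0.7],[0,0.2,0,0,0.7],[0,0.2,0,0,0.7],[0,0.2,0,0,0.7],[0,0.2,0,0,0.7],[0,0.17,0,0,0.7],[0,0,0,0,0.7],[0,0,0,0,0.7]]' 20
python3 - <<'E'
from h import *
to([.5347,0,.108])
for n in ['wrist','scene']:
    p,d=snapshot(n); p=p[130:290,190:330] if n=='scene' else p; cv2.imwrite(f'pics/{n}3.png',cv2.resize(p[:,:,::-1],None,fx=3.5 if n=='scene' else 1,fy=3.5 if n=='scene' else 1))
E
```

```text
clock: 5.65
position: [0.5351, 0.0, 0.0698]
orientation: [-1.439, -0.741, 0.743]
ft_force: [-0.0, 0.5, 0.2]
opening: 0.0599
pos [0.5351 0.     0.0698] tool z az 144.5524939534968 tilt y [-0.0016  0.0004 -1.    ] units [-0.0073 -0.9541  0.0099] q [-0.2085  0.3532  1.7391  0.      1.0509 -1.1607]
```

View pics/scene3.png

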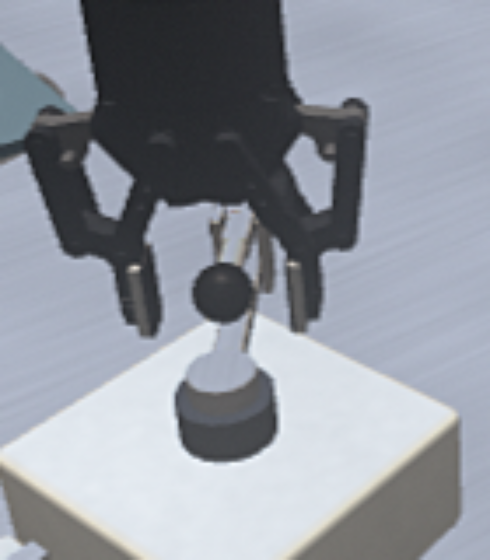

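View pics/wrist3.png

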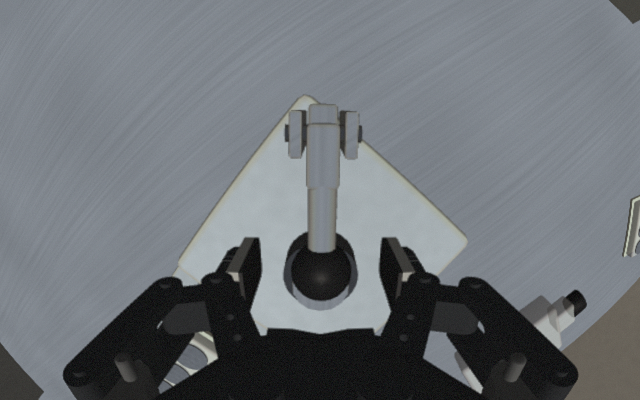

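The pads now straddle the ball, with no contact force. Closing lightly.

```bash
python3 -m crank '[[0,0,0,0,0.5],[0,0,0,0,0.35],[0,0,0,0,0.29],[0,0,0,0,0.29],[0,0,0,0,0.29],[0,0,0,0,0.29]]' 20
python3 - <<'E'
from h import *
to([.5347,0,.108])
s=robot.state();print(s['ft_force'],s['opening'])
for n in ['wrist','scene']:
    p,d=snapshot(n); p=p[130:290,190:330] if n=='scene' else p; cv2.imwrite(f'pics/{n}4.png',cv2.resize(p[:,:,::-1],None,fx=3.5 if n=='scene' else 1,fy=3.5 if n=='scene' else 1))
E
```

```text
clock: 6.25
position: [0.5359, -0.0001, 0.0708]
orientation: [-1.441, -0.743, 0.742]
ft_force: [0.5, 0.1, 0.3]
opening: 0.0255
pos [ 0.5359 -0.0001  0.0708] tool z az 144.55040930804086 tilt y [ 0.0007 -0.0001 -1.    ] units [-0.0155 -0.929   0.0265] q [-0.2085  0.3519  1.7382  0.0001  1.0508 -1.1606]
[0.5178 0.1267 0.3483] 0.025530483745837027
```

View pics/scene4.png

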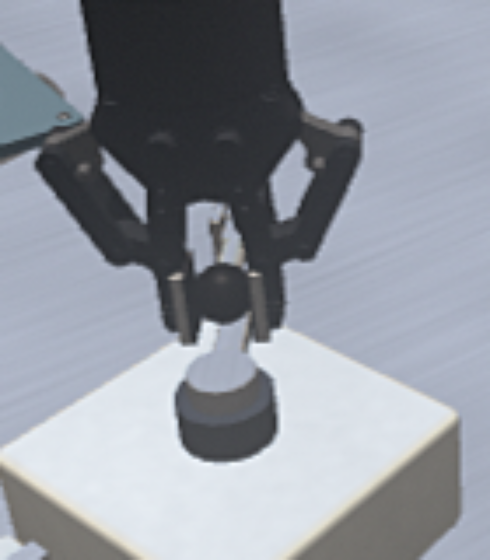

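View pics/wrist4.png

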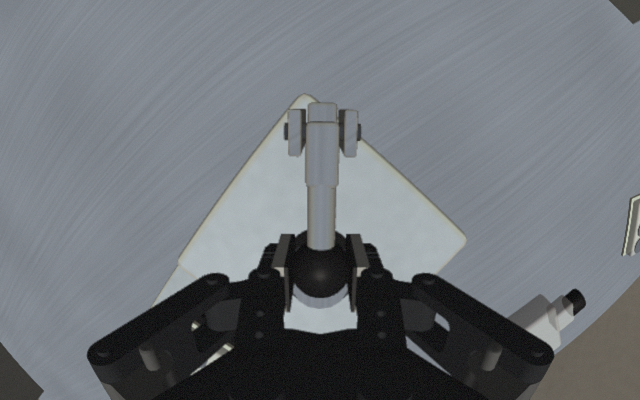

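The jaws are closed on the ball (25.5 mm, stopped short of the command). Now the first half of the arc.

```bash
python3 -m crank '[[0,0,0,0,0.27],[0,0,0,0,0.27],[0,-0.235,0.018,0,0.27],[0,-0.229,0.055,0,0.27],[0,-0.217,0.09,0,0.27],[0,-0.2,0.123,0,0.27],[0,-0.179,0.153,0,0.27],[0,0,0,0,0.27],[0,0,0,0,0.27]]' 20
python3 - <<'E'
from h import *
to([.5347,0,.108])
s=robot.state();print(s['ft_force'],s['opening'])
for n in ['wrist','scene']:
    p,d=snapshot(n); p=p[130:290,190:330] if n=='scene' else p; cv2.imwrite(f'pics/{n}5.png',cv2.resize(p[:,:,::-1],None,fx=3.5 if n=='scene' else 1,fy=3.5 if n=='scene' else 1))
E
```

```text
clock: 7.1
position: [0.5213, 0.0105, 0.1138]
orientation: [-1.441, -0.744, 0.742]
ft_force: [1.3, 1.9, -0.1]
opening: 0.0252
pos [0.5213 0.0105 0.1138] tool z az 144.59030282951355 tilt y [ 0.0014 -0.0002 -1.    ] units [-0.0201  0.1456 -0.4249] q [-0.1941  0.2791  1.723   0.0001  1.1381 -1.1469]
[ 1.3058  1.9101 -0.0628] 0.025189512112201065
```

View pics/scene5.png

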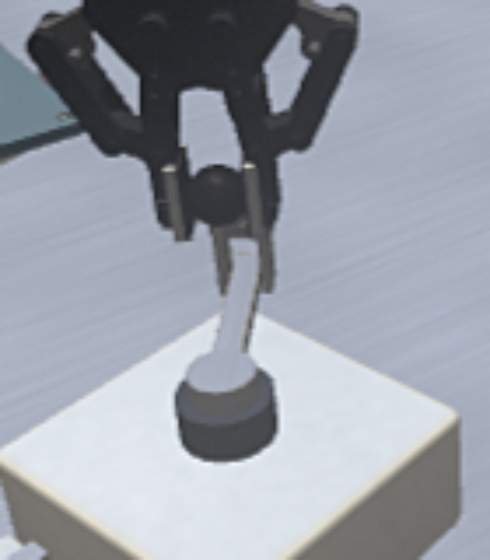

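View pics/wrist5.png

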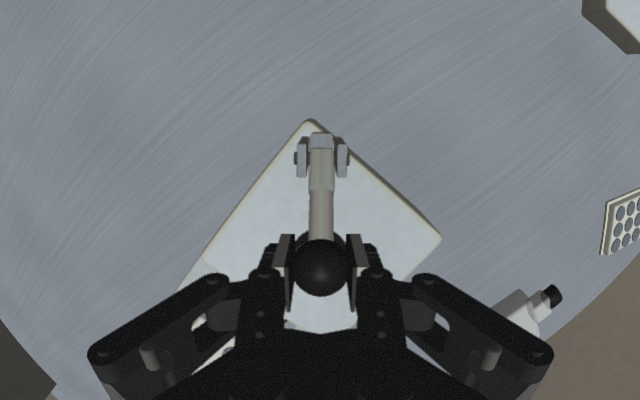

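The ball is coming up with the fingers: about 45°, low force, ball still between the pads. Second half.

```bash
python3 -m crank '[[0,-0.153,0.179,0,0.27],[0,-0.123,0.2,0,0.27],[0,-0.09,0.217,0,0.27],[0,-0.055,0.229,0,0.27],[0,-0.018,0.225,0,0.27],[0,0,0,0,0.27],[0,0,0,0,0.27],[0,0,0,0,0.27]]' 20
python3 - <<'E'
from h import *
to([.5347,0,.108])
s=robot.state();print(s['ft_force'],s['opening'])
for n in ['wrist','scene']:
    p,d=snapshot(n); p=p[100:260,190:330] if n=='scene' else p; cv2.imwrite(f'pics/{n}6.png',cv2.resize(p[:,:,::-1],None,fx=3.5 if n=='scene' else 1,fy=3.5 if n=='scene' else 1))
E
```

```text
clock: 7.87
position: [0.487, 0.0346, 0.1313]
orientation: [-1.441, -0.744, 0.743]
ft_force: [2.1, 1.5, 6.4]
opening: 0.0249
pos [0.487  0.0346 0.1313] tool z az 144.58713775323557 tilt y [ 0.0009 -0.0004 -1.    ] units [-0.0144  0.5829 -1.4732] q [-0.1577  0.2043  1.776  -0.0003  1.1603 -1.1104]
[2.143  1.4876 6.3985] 0.024895689169956818
```

View pics/scene6.png

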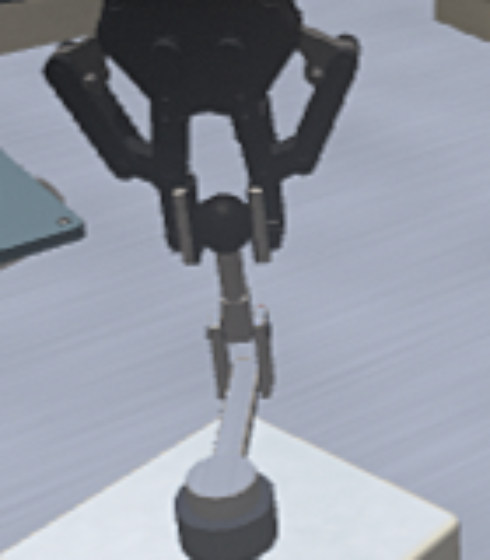

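View pics/wrist6.png

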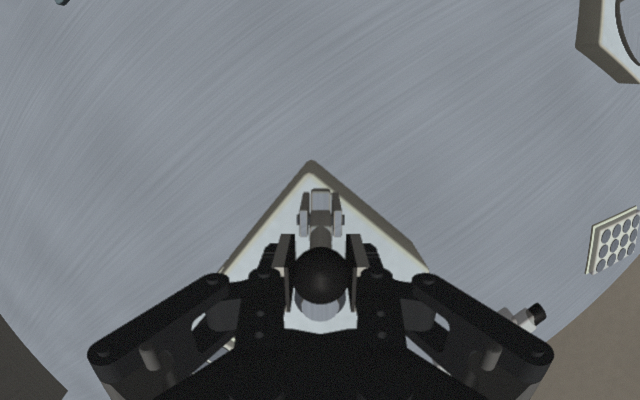

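The handle is upright: the ball moved 59.9 mm horizontally and the TCP is over the hinge estimate. Now turning the crank: 4° per row, with the tool turning along.

```bash
python3 -m crank '[[0.148,0,-0.005,0.667,0.27],[0.148,0,-0.005,0.667,0.27],[0.148,0,-0.005,0.667,0.27],[0.148,0,-0.005,0.667,0.27],[0.148,0,-0.005,0.667,0.27],[0.148,0,-0.005,0.667,0.27],[0.148,0,-0.005,0.667,0.27],[0.148,0,-0.005,0.667,0.27],[0.148,0,-0.005,0.667,0.27],[0.148,0,-0.005,0.667,0.27],[0,0,0,0,0.27]]' 20
python3 - <<'E'
from h import *
to([.5347,0,.108])
s=robot.state();print(s['ft_force'],s['opening']); r=s['position'][:2]-[.5555,-.0147]; print(np.hypot(*r),np.degrees(np.arctan2(r[1],r[0])))
for n in ['wrist','top']:
    p,d=snapshot(n); cv2.imwrite(f'pics/{n}7.png',p[:,:,::-1])
E
```

```text
clock: 8.88
position: [0.5352, 0.0669, 0.1312]
orientation: [-1.563, -0.197, 0.197]
ft_force: [1.7, -1.3, 6.9]
opening: 0.0253
pos [0.5352 0.0669 0.1312] tool z az 104.34288288818253 tilt y [ 0.0001 -0.0015 -1.    ] units [-0.4269  0.5831 -1.6161] q [-0.0815  0.293   1.656  -0.0016  1.1923 -0.3312]
[ 1.7361 -1.2657  6.8935] 0.025331364565225774
0.08407331988909518 103.95347051223494
```

View pics/wrist7.png

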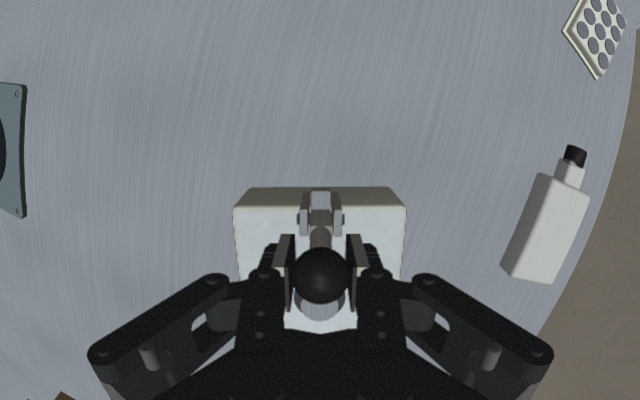

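The crank follows: the hinge stays aligned with the tool and the azimuth is 104°. About 41° remains to the stop at roughly 63°.

```bash
python3 -m crank '[[0.148,0,-0.005,0.667,0.27],[0.148,0,-0.005,0.667,0.27],[0.148,0,-0.005,0.667,0.27],[0.148,0,-0.005,0.667,0.27],[0.148,0,-0.005,0.667,0.27],[0.148,0,-0.005,0.667,0.27],[0.148,0,-0.005,0.667,0.27],[0.148,0,-0.005,0.667,0.27],[0.148,0,-0.005,0.667,0.27],[0.074,0,-0.002,0.333,0.27],[0,0,0,0,0.27],[0,0,0,0,0.27]]' 20
python3 - <<'E'
from h import *
to([.5347,0,.108])
s=robot.state();print(s['ft_force'],s['opening']); r=s['position'][:2]-[.5555,-.0147]; print(np.hypot(*r),np.degrees(np.arctan2(r[1],r[0])))
for n in ['wrist','top']:
    p,d=snapshot(n); cv2.imwrite(f'pics/{n}8.png',p[:,:,::-1])
E
```

```text
clock: 9.98
position: [0.5895, 0.0623, 0.1312]
orientation: [-1.548, 0.322, -0.322]
ft_force: [0.5, -1.6, 7.4]
opening: 0.0251
pos [0.5895 0.0623 0.1312] tool z az 66.49879160372147 tilt y [-0.0007 -0.0015 -1.    ] units [-0.6349  0.5845 -1.9732] q [-0.0817  0.3841  1.522  -0.0017  1.236   0.329 ]
[ 0.5479 -1.5527  7.4207] 0.0250905491458203
0.08415503591570102 66.18664011738156
```

View pics/wrist8.png

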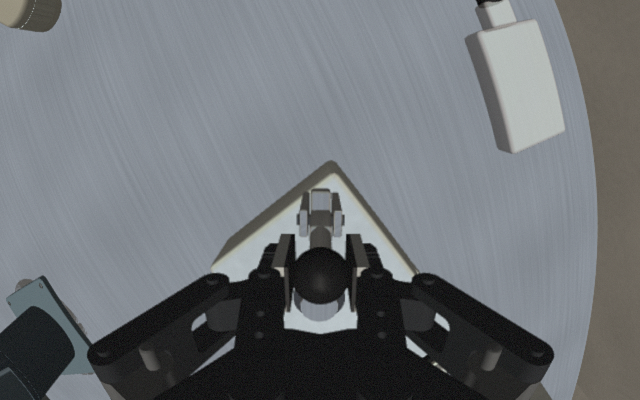

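View pics/top8.png

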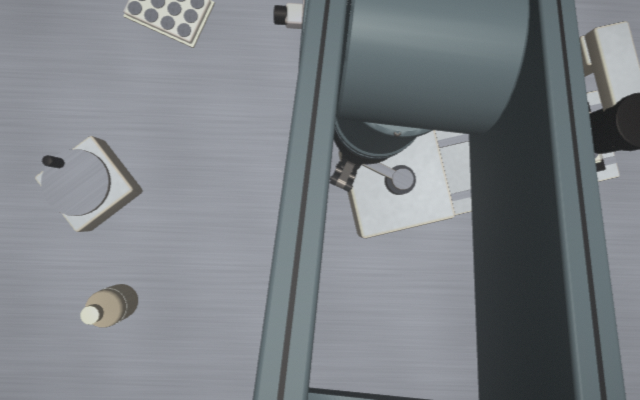

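The wrist view shows the ball still held and the hinge aligned. The crank is at about 1.45 rad. A little more, until the force rises at the stop.

```bash
python3 -m crank '[[0.07,0,-0.002,0.33,0.27],[0.07,0,-0.002,0.33,0.27],[0.04,0,-0.001,0.17,0.27],[0,0,0,0,0.27],[0,0,0,0,0.27]]' 20
python3 - <<'E'
from h import *
to([.5347,0,.108])
s=robot.state();M=R.from_rotvec(s['orientation']).as_matrix();print(s['ft_force'],M.T@s['ft_force'],s['opening']); r=s['position'][:2]-[.5555,-.0147]; print(np.hypot(*r),np.degrees(np.arctan2(r[1],r[0])))
p,d=snapshot('scene'); cv2.imwrite(f'pics/scene9.png',p[:,:,::-1])
E
```

```text
clock: 10.5
position: [0.5922, 0.0607, 0.131]
orientation: [-1.537, 0.395, -0.383]
ft_force: [-9.4, 2.6, 13.3]
opening: 0.0251
pos [0.5922 0.0607 0.131 ] tool z az 61.5621153231479 tilt y [-0.0075  0.0007 -1.    ] units [-0.5381  0.586  -2.0178] q [-0.0851  0.3931  1.5089  0.0001  1.2472  0.4112]
[-9.3809  2.588  13.3021] [ -9.5739 -13.229   -2.2311] 0.025076905530157404
0.08387845992805414 64.02327509391095
```

View pics/scene9.png

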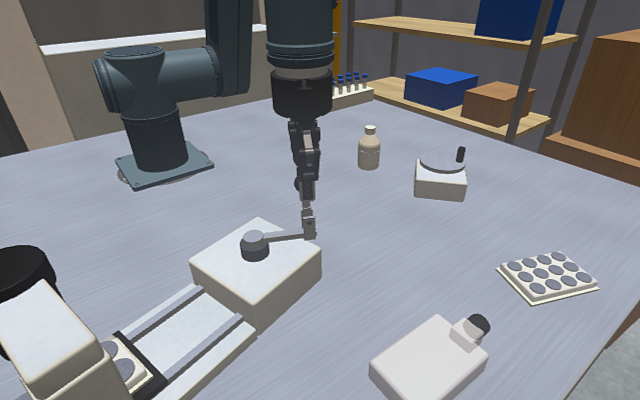

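The scene shows the carriage at the lens and the arm pointing to the far corner. The −9.6 N against the motion confirms the stop, with the crank at about 1.49 rad. I'll ease off the preload, then fold down the first half.

```bash
python3 -m crank '[[-0.04,0,0,-0.33,0.27],[0,0,0,0,0.27],[0,0.018,-0.225,0,0.27],[0,0.055,-0.229,0,0.27],[0,0.09,-0.217,0,0.27],[0,0.123,-0.2,0,0.27],[0,0.153,-0.179,0,0.27],[0,0,0,0,0.27],[0,0,0,0,0.27]]' 20
python3 - <<'E'
from h import *
to([.5347,0,.108])
s=robot.state();M=R.from_rotvec(s['orientation']).as_matrix();print(s['ft_force'],M.T@s['ft_force'],s['opening']); r=s['position'][:2]-[.5555,-.0147]; print(np.hypot(*r),np.degrees(np.arctan2(r[1],r[0])))
p,d=snapshot('wrist'); cv2.imwrite(f'pics/wrist10.png',p[:,:,::-1])
p,d=snapshot('scene'); cv2.imwrite(f'pics/scene10.png',cv2.resize(p[120:280,200:360,::-1],None,fx=3.5,fy=3.5))
E
```

```text
clock: 11.3
position: [0.5734, 0.0229, 0.1114]
orientation: [-1.541, 0.368, -0.358]
ft_force: [-7.2, 2.2, 0.1]
opening: 0.0255
pos [0.5734 0.0229 0.1114] tool z az 63.47166413269061 tilt y [-0.0062  0.0006 -1.    ] units [-0.609   0.0918 -0.9437] q [-0.1542  0.3739  1.5902 -0.0004  1.1837  0.309 ]
[-7.2038  2.1667  0.1336] [-7.4137 -0.0874 -1.2792] 0.025525390314076447
0.041625725826785705 64.56284875148923
```

View pics/scene10.png

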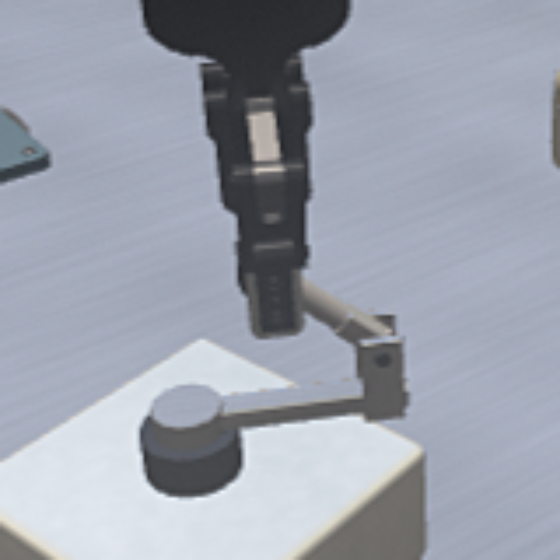

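View pics/wrist10.png

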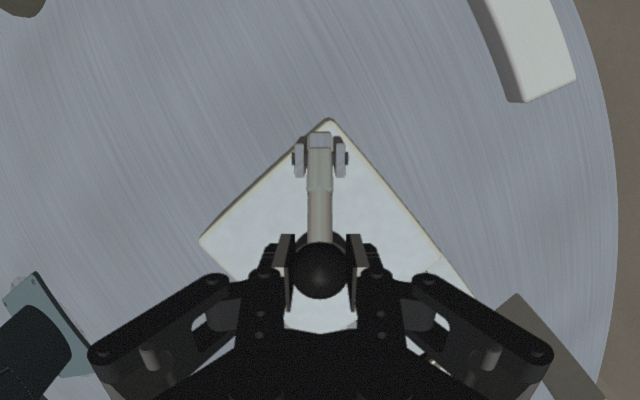

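The handle is at about 45°, tracking in the grip. Second half down.

```bash
python3 -m crank '[[-0.01,0.179,-0.153,0,0.27],[-0.01,0.2,-0.123,0,0.27],[0,0.217,-0.09,0,0.27],[0,0.229,-0.055,0,0.27],[0,0.2,-0.018,0,0.27],[0,0,0,0,0.27],[0,0,0,0,0.27]]' 20
python3 - <<'E'
from h import *
to([.5347,0,.108])
s=robot.state();M=R.from_rotvec(s['orientation']).as_matrix();print(s['ft_force'],M.T@s['ft_force'],s['opening']); r=s['position'][:2]-[.5555,-.0147]; print(np.hypot(*r),np.degrees(np.arctan2(r[1],r[0])))
p,d=snapshot('wrist'); cv2.imwrite(f'pics/wrist11.png',p[:,:,::-1])
p,d=snapshot('scene'); cv2.imwrite(f'pics/scene11.png',cv2.resize(p[120:280,200:360,::-1],None,fx=3.5,fy=3.5))
E
```

```text
clock: 11.98
position: [0.566, 0.0078, 0.0712]
orientation: [-1.541, 0.365, -0.359]
ft_force: [-6.3, 0.7, -0.4]
opening: 0.0254
pos [0.566  0.0078 0.0712] tool z az 63.528207427442965 tilt y [-0.004   0.0002 -1.    ] units [-0.6176 -0.9179 -0.5262] q [-0.1828  0.4022  1.6582 -0.0006  1.0852  0.2796]
[-6.2756  0.6922 -0.4181] [-5.9246  0.4435 -2.1771] 0.025353604381893484
0.024883269207117514 64.91450808116836
```

View pics/scene11.png

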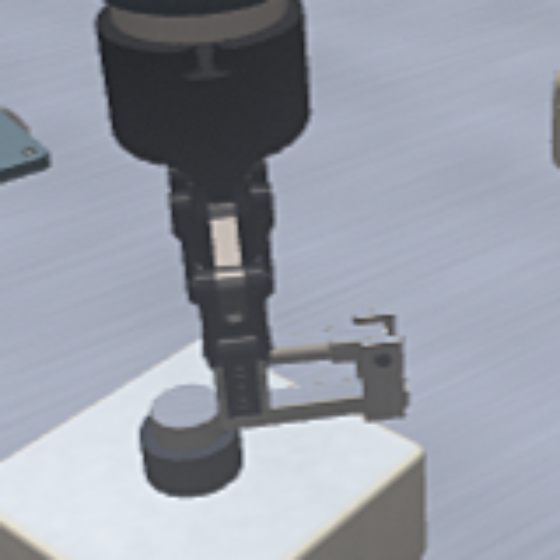

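The rod looks parallel to the arm. I'll press slightly further down to feel the fold stop.

```bash
python3 -m crank '[[0,0.04,0,0,0.27],[0,0.04,0,0,0.27],[0,0,0,0,0.27],[0,0,0,0,0.27]]' 20
python3 - <<'E'
from h import *
to([.5347,0,.108])
s=robot.state();M=R.from_rotvec(s['orientation']).as_matrix();print(s['ft_force'],M.T@s['ft_force'],s['opening'])
E
```

```text
clock: 12.42
position: [0.5662, 0.0078, 0.0693]
orientation: [-1.541, 0.364, -0.36]
ft_force: [-8.7, 0.8, 6.0]
opening: 0.0252
pos [0.5662 0.0078 0.0693] tool z az 63.546506184141144 tilt y [-0.0032 -0.0002 -1.    ] units [-0.6197 -0.9643 -0.527 ] q [-0.1826  0.4039  1.6607 -0.0009  1.0801  0.2796]
[-8.6561  0.8083  6.0219] [-8.1262 -5.9947 -3.1422] 0.025213788506458203
```

A 6 N rise marks the fold stop. Releasing and lifting clear.

```bash
python3 -m crank '[[0,0,0,0,0.4],[0,0,0,0,0.6],[0,0,0,0,0.8],[0,0,0,0,0.8],[0,0,0,0,0.8],[0,-0.3,0,0,0.8],[0,-0.6,0,0,0.8],[0,-0.8,0,0,0.8],[0,-0.8,0,0,0.8],[0,-0.6,0,0,0.8],[0,0,0,0,0.8],[0,0,0,0,0.8]]' 20
python3 - <<'E'
from h import *
to([.5347,0,.108])
s=robot.state();print(s['ft_force'],s['opening'])
p,d=snapshot('wrist'); cv2.imwrite(f'pics/wrist12.png',p[:,:,::-1])
p,d=snapshot('scene'); cv2.imwrite(f'pics/scene12.png',cv2.resize(p[120:280,200:360,::-1],None,fx=3.5,fy=3.5));np.save('pics/s12.npy',d)
E
```

```text
clock: 13.42
position: [0.569, 0.0075, 0.1946]
orientation: [-1.54, 0.359, -0.366]
ft_force: [-0.4, -0.5, -0.1]
opening: 0.0686
pos [0.569  0.0075 0.1946] tool z az 63.51620641229992 tilt y [ 0.0043 -0.0009 -1.    ] units [-0.6942  2.1624 -0.5522] q [-0.1828  0.2911  1.4956 -0.0001  1.3504  0.2795]
[-0.4221 -0.4533 -0.0646] 0.06856605221302627
```

View pics/scene12.png

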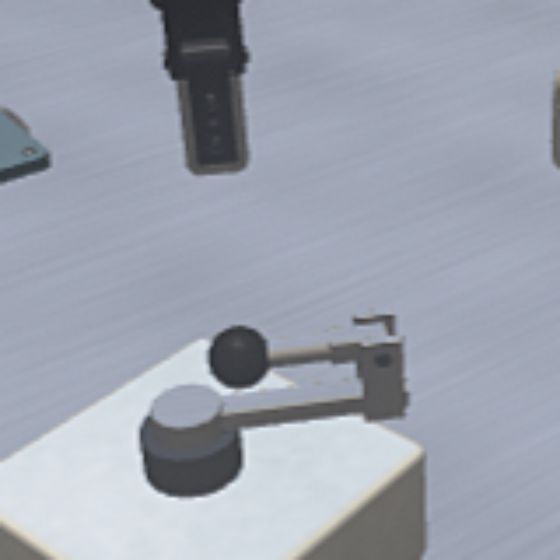

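View pics/wrist12.png

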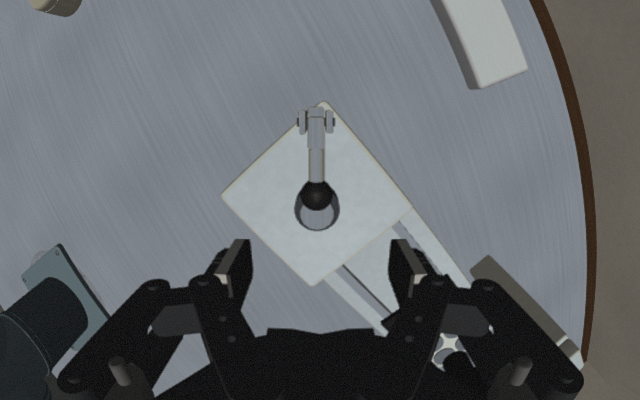

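Scene12 shows the rod parallel to the arm, the ball at crop (239,356) clear of the hub, and the fingers clear. One last numeric check of crank angle and ball height before handing in.

```bash
python3 - <<'E'
from h import *
bs=(200+239.5/3.5,120+356.5/3.5); bw=(316.5,195)
b=wr(bw,.125); h=wr((316.5,121),.131); print('ball',b,'hinge',h)
for n,p in [('hinge-axis',h[:2]-[.555,-.0145]),('hinge-ball',h[:2]-b[:2])]:
    az=np.degrees(np.arctan2(p[1],p[0])); print(n,np.hypot(*p),az,'crank rad',np.radians(149.2-az))
st=robot.state(); M=R.from_rotvec(st['orientation']).as_matrix(); c=calibration('wrist'); o=st['position']+M@c['tool_from_camera'][:3,3]
print('ball tri',tri((o,b-o),ray('scene',bs)))
E
```

```text
ball [0.5649 0.0085 0.125 ] hinge [0.592  0.0624 0.131 ]
hinge-axis 0.0853867495064934 64.29502576397368 crank rad 1.481871351739616
hinge-ball 0.06034378524575168 63.26413973037619 crank rad 1.499863707238717
ball tri (array([0.5655, 0.0093, 0.1246]), np.float64(0.002193354231444898))
```

Crank ≈1.48–1.50 rad and ball height 0.1246 m (folded is 0.125 m). Handing in.

```bash
python3 -c "
from bench import sign_off,robot
print(sign_off(), robot.state()['ft_force'], robot.state()['clock'])"
```

```text
the job is handed in; nothing more can be done
the job is handed in; nothing more can be done
```

I raised the handle upright, turned the crank clockwise to its stop, folded the handle back down along the arm, released it and lifted clear. The job is handed in, and the hand-in gives no verdict. My last clock reading was 13.4 s of the 43 s allowed.

**Last checks before handing in:**
- **Crank:** it measured 1.48–1.50 rad from the wrist camera. It had stopped against about 10 N, as expected at the end stop.
- **Handle:** the ball was 124.6 mm above the bench, against 125 mm when fully folded. I felt the fold stop as a 6 N rise.
- **Clearance:** the wrist force was near zero, and the pictures showed the fingers clear of the handle.

**What disagreed:**
- **Finger length:** camera depth showed the pad tips about 38 mm short of the reported TCP, which should be at the very end of the fingers. My first close was therefore above the ball and gripped nothing. I reopened, went about 39 mm lower by the pictures, and the grasp then held.
- **Camera positions:** the estimates of the ball's position differed by 2–3 mm between cameras, about what the calibration allows.

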